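# Put the nugget tubs back in their own racks

### The job

The three tubs of glass nuggets have been put back in each other's racks. Swap them round so that every tub stands upright in the sloped rack of its own colour, slid down until it rests against the stop at the low end; the plain white rack is empty and may be used to park a tub on the way. Do not tip a tub over, and leave the foil roll, the green candle glass and the white flux bottle where they are.

Things in the scene. Friction and masses are not known exactly. Their poses are not given: they have to be found in the camera images.
- tub_red: loose round screw-top tub full of red glass nuggets with a red lid, diameter 52 mm, height 56 mm, straight sides, about 120 g; origin at the centre of its underside, z axis up along the tub through the lid. At the start it rests against the front stop of a rack of another colour, leaning 10 degrees with the rack's floor
- tub_blue: loose round screw-top tub full of blue glass nuggets with a blue lid, diameter 52 mm, height 56 mm, straight sides, about 120 g; origin at the centre of its underside, z axis up along the tub through the lid. At the start it rests against the front stop of a rack of another colour, leaning 10 degrees with the rack's floor
- tub_yellow: loose round screw-top tub full of yellow glass nuggets with a yellow lid, diameter 52 mm, height 56 mm, straight sides, about 120 g; origin at the centre of its underside, z axis up along the tub through the lid. At the start it rests against the front stop of a rack of another colour, leaning 10 degrees with the rack's floor
- rack_red: fixed sloped one-tub rack, red rims, stop and mosaic swatch, 150 (x) x 80 mm. Origin on the table under its middle, z vertical, x up the slope (away from the robot at yaw 0). All four racks alike: floor slopes 10 deg, falling to -x to a front stop 12 mm high, 8 mm thick, inner face at x -70 mm, floor there 16 mm above the table. Against the stop, a tub's underside centre is at (-44, 0, 20.5) mm, leaning 10 deg to -x. 
- rack_blue: fixed sloped one-tub rack, blue rims, stop and mosaic swatch, 150 (x) x 80 mm. Origin on the table under its middle, z vertical, x up the slope (away from the robot at yaw 0). All racks alike: side rims 8 mm above the floor, 70 mm apart inside, 5 mm thick; upper end open. Against the stop, a tub's underside centre is at (-44, 0, 20.5) mm, leaning 10 deg to -x. 
- rack_yellow: fixed sloped one-tub rack, yellow rims, stop and mosaic swatch, 150 (x) x 80 mm. Origin on the table under its middle, z vertical, x up the slope (away from the robot at yaw 0). All racks alike: friction holds a tub on the slope, it does not run by itself: slide or place it down to the stop. Against the stop, a tub's underside centre is at (-44, 0, 20.5) mm, leaning 10 deg to -x. 
- rack_spare: the same fixed sloped rack in plain white without any colour, empty at the start: a free spot. Same size, frame, 10 deg slope, stop and resting point as the coloured racks. Against the stop, a tub's underside centre is at (-44, 0, 20.5) mm, leaning 10 deg to -x. 
- foil_roll: bystander: copper-coloured roll of foil tape lying flat, diameter 48 mm, height 22 mm; origin at the centre of its underside
- tealight_glass: bystander: green candle glass, diameter 42 mm, height 45 mm; origin at the centre of its underside
- flux_bottle: bystander: white bottle with a black cap, diameter 36 mm, height 56 mm; origin at the centre of its underside
Not all that is in view belongs to the job. Of the things shaped like the tub_blue, the blue one is meant. What is shaped like the rack_blue but black is not meant.

How it is judged:
By the outcome, as a careful person would: the job done as asked, in the order asked, and still so for the second after the job is handed in, with the robot touching nothing.
It also fails if it takes over 136 s, if anything falls off the work surface, if the arm or the gripper's body presses on something with over 40 N, if the wrist force passes 120 N, or if a joint passes its speed limit or range.

### The arm

A 6-joint arm with a two-finger parallel gripper is mounted at the origin on the work surface. World frame = base frame: x ahead of the robot, y to its left, z up, the work surface at z = 0. Lengths are in m, angles in rad, forces in N, time in s.
With the tool pointing down it reaches from about 0.3 to 0.75 m from the base axis. Payload 8.5 kg.
Tool frame: the origin (TCP) lies between the finger pads; the fingertips stand 19 mm ahead of it and the grasp point (between the pads) is the TCP; z points along the fingers, y is the direction in which the jaws open and shut (so a half turn about z gives the same grasp; the last joint's range is limited). The gripper opens to 85 mm and grips with 20 to 120 N. Pads are 22 mm wide; open, the fingers measure 114 mm over their backs; the gripper's body (76 mm by 85 mm) begins 54 mm behind the grasp point. The pads swing forward as they close: fully open they stand 13 mm farther back than shut.
Start: joints at [-1.441, 0.381, 1.297, -0, 1.464, -0.215], TCP at [0.186, -0.518, 0.25] pointing down, gripper open.
Joint ranges: [-3.11, 3.11], [-0.89, 2.33], [0.22, 2.48], [-1.42, 4.56], [0.17, 2.85], [-2.88, 2.88]. Speed limits (rad/s): [2.39, 2.39, 3.14, 3.14, 3.14, 3.14].

### API

Orientations are given as [roll, pitch, yaw] about the fixed x, y, z axes, in that order (R = Rz(yaw) Ry(pitch) Rx(roll)).
In Python, from workcell import telemetry, snapshot, camera_info, env, recognise, pinpoint gives the robot as it stands.
- The arm moves only by the tool play_rows, never from a script. Its argument "targets" is a list of rows, each a list of 2 entries, a list of its own where there are three numbers: the shift along the tool's x, y, z in m, then the turn about the tool's z in degrees. A call has 1 to 10 rows; each row is the pose to reach, as a shift and turn from the pose commanded when the call began, along the tool's axes at that moment; what a row does not reach only later rows make up. A row lasts 1/10 s, in which the tool goes at most 50 mm and 8.59 degrees, less where a joint would pass 70% of its speed; a pose out of reach is approached as far as the arm can. A call with a gripper value outside its range is refused whole. "fingers" is the finger opening in m, from 0 to 0.0854, set as the call begins (left out, the last holds). The fingers move at their own pace and stop on an object; "force" is the grip in N (left out, the last holds). Time passes only in rows, so rows that repeat a pose let the fingers close. It gives the time, the measured TCP pose, the force and the opening at its end, in the units of the state.
- telemetry.state(): the state, without advancing time (a new reading comes with each control period).
- snapshot(name): name is "side" or "top" or "wrist"; returns (picture, depth): 400x640x3 uint8, red, green, blue; 400x640 float32, m along the optical axis (not along the pixel's ray), 0 where there is no reading.
- camera_info(name): a dict with "fx", "fy", "cx", "cy" (pixels), "eye" and "orientation" of the camera in the world. Camera axes: x right, y down, z forward; pixel columns grow to the right and rows downward; lengths in m; the calibration is good to about 2 mm. A picture is of the moment at which its call begins: read the wrist's pose just before it. camera_info takes no time and is no camera call; for the wrist camera it gives the pose at the moment of the call.
- env.sign_off(): hands the job in, once; it reports no verdict.
Trained networks look in the newest picture that a camera, given by its name, has taken for a name from the list of things; names that differ only in an ending like _2 or _b are one class to them, and where a whole thing is asked for, a point or a joint stands for the part that bears it (a point fixed in the world has none). Each returns a list of dicts, best first, with "conf" (0 to 1); they miss things now and then, are a little off and sometimes report something else, mostly with a low value. They report only what shows in the picture. A call takes as long as a camera call. They do not tell look-alikes from the thing itself.
- recognise(camera, name): "point" ([x, y, z] in m, in world coordinates, good to about 4 mm: the middle of the surface that is visible of it).
- pinpoint(camera, name): "point" ([x, y, z] in m, in world coordinates, good to about 4 mm: a listed point, or the origin of a listed thing).
The state is a dict: "time_s": time; "q": joint angles; "joint_vel": joint speeds; "tau": joint torques, N m; "position": TCP position; "tool_rot": TCP orientation; "contact_force": force on the tool from outside, world axes, zero at the start; "wrist_torque": the same for the moment, N m; "gripper_width": opening from 0.0 (shut) to 1.0 (fully open).
Only numpy, scipy, OpenCV 4.12 (cv2) and the standard library are available. Lean on these libraries where they do the work, as an engineer would, in place of code of your own. Each camera call takes 0.05 s, during which the arm holds its last target. There are 200 camera calls.

## Working session

There is one attempt and no reset: what is moved stays moved. The work goes in short steps, Python scripts to look and compute and a tool call to move; the robot and the scene stay as the last step left them, time stands still between calls to the robot, and variables do not carry over. Pictures are saved under pics/ and viewed, about 12 in all and at most 16, crops included, and the job is handed in when it is done.

Besides the shell and the picture viewer there is one more tool, called after ">>>" in YAML: its name, and indented under it one key for each argument. play_rows: Moves the arm, as the interface text tells. Its arguments: {"type":"object","properties":{"targets":{"type":"array","items":{"type":"array"}},"fingers":{"type":"number"},"force":{"type":"number"}},"required":["targets"]}

```bash
mkdir -p pics; ls; python3 - <<'E'
from workcell import telemetry, snapshot, camera_info, env, recognise, pinpoint
import cv2
print(telemetry.state())
for c in ("top","side"):
    p,d=snapshot(c); cv2.imwrite(f"pics/{c}0.png",p[:,:,::-1]); print(c,camera_info(c))
    for n in ["tub_red","tub_blue","tub_yellow","rack_red","rack_blue","rack_yellow","rack_spare"]:
        print(n,[([round(x,3) for x in r["point"]],round(r["conf"],2)) for r in pinpoint(c,n)])
E
```

```text
pics
{'time_s': 0.0, 'q': array([-1.44131115e+00,  3.81152498e-01,  1.29829494e+00, -1.97986661e-05,
        1.46362834e+00, -2.15296555e-01]), 'joint_vel': array([-4.88923283e-04, -7.02153598e-04,  2.72272761e-05, -5.33167958e-04,
       -1.24674267e-03,  1.48246373e-03]), 'tau': array([-3.36984458e-04, -4.48461270e+01, -2.31278318e+01, -2.11920146e-04,
        4.80349670e-03,  3.48969472e-06]), 'position': array([ 0.1858517 , -0.51733779,  0.2497236 ]), 'tool_rot': array([-3.14013956e+00, -2.97623801e-04,  3.44783644e-01]), 'contact_force': array([-0.19348054, -0.28899677, -0.18939178]), 'wrist_torque': array([-0.04377854, -0.04343714, -0.01678851]), 'gripper_width': 1.000024848546057}
top {'fx': 386.81161991384477, 'fy': 386.81161991384477, 'cx': 319.7550056555048, 'cy': 201.2115272276743, 'eye': array([ 0.28552695, -0.03699194,  1.18893785]), 'orientation': array([-2.96072663,  0.02537742, -1.56913002])}
tub_red []
tub_blue [([0.473, -0.483, 0.021], 0.84), ([0.359, -0.565, 0.029], 0.84), ([0.484, -0.35, 0.022], 0.52)]
tub_yellow [([0.511, 0.358, 0.023], 0.64)]
rack_red [([0.553, 0.36, 0.002], 0.73)]
rack_blue [([0.37, 0.508, -0.002], 0.76), ([0.526, 0.134, 0.0], 0.55)]
rack_yellow [([0.532, -0.356, -0.003], 0.59)]
rack_spare [([0.558, -0.105, -0.001], 0.58)]
side {'fx': 481.1193293200017, 'fy': 481.1193293200017, 'cx': 319.48840167248636, 'cy': 203.4012036324093, 'eye': array([0.27567964, 1.19254062, 1.40421441]), 'orientation': array([-2.4081579 ,  0.00791327, -2.96456329])}
tub_red [([0.485, 0.131, 0.018], 0.84)]
tub_blue [([0.491, -0.352, 0.022], 0.63), ([0.47, -0.485, 0.027], 0.59)]
tub_yellow [([0.51, 0.364, 0.022], 0.77)]
rack_red []
rack_blue [([0.369, 0.51, -0.002], 0.97), ([0.526, 0.136, 0.001], 0.82)]
rack_yellow [([0.527, -0.359, -0.0], 0.95)]
rack_spare [([0.555, -0.104, -0.002], 0.87)]
```

View pics/top0.png

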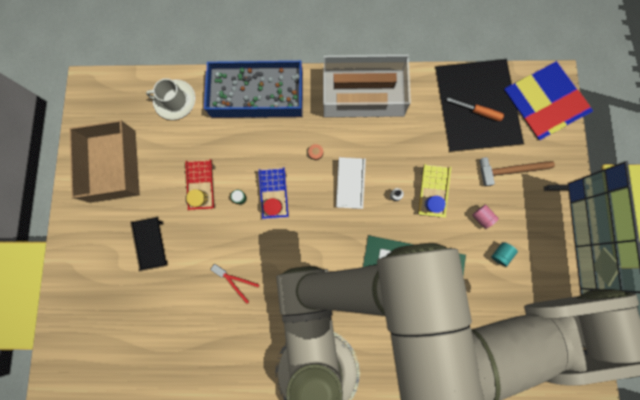

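View pics/side0.png

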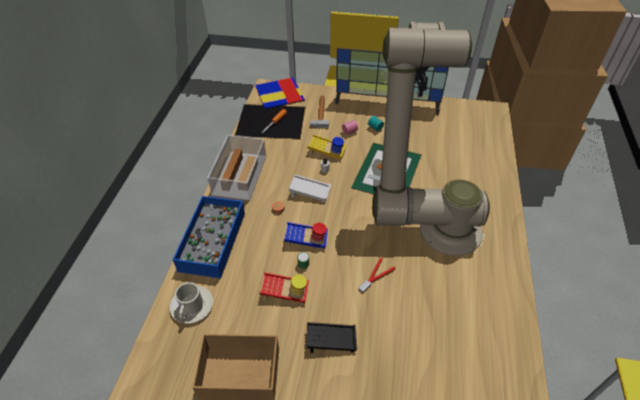

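```bash
cat > h.py <<'E'
from workcell import telemetry, snapshot, camera_info, env, recognise, pinpoint
import numpy as np, cv2
from scipy.spatial.transform import Rotation as R
def cloud(cam):
    ci=camera_info(cam); p,d=snapshot(cam)
    v,u=np.mgrid[:400,:640]
    P=np.stack([(u-ci['cx'])/ci['fx']*d,(v-ci['cy'])/ci['fy']*d,d],-1)
    W=P@R.from_euler('xyz',ci['orientation']).as_matrix().T+ci['eye']
    W[d==0]=np.nan
    return p,W
def st():
    s=telemetry.state(); return s['position'],s['tool_rot'],s['contact_force'],s['gripper_width'],s['time_s']
def rel(x,y,z,yaw):
    """shift in tool axes and turn deg from the current measured pose to world x,y,z, yaw(rad)"""
    s=telemetry.state(); M=R.from_euler('xyz',s['tool_rot']).as_matrix()
    return np.round(M.T@(np.array([x,y,z])-s['position']),4), round(-np.degrees(yaw-s['tool_rot'][2]),1)
def rackfit(W,c,zlo=.012,zhi=.045,r=.1):
    m=(np.hypot(W[...,0]-c[0],W[...,1]-c[1])<r)&(W[...,2]>zlo)&(W[...,2]<zhi)
    n,l,s,_=cv2.connectedComponentsWithStats(m.astype(np.uint8))
    i=1+np.argmax(s[1:,4]); q=W[l==i][:,:2].astype(np.float32)
    (cx,cy),(w,h),a=cv2.minAreaRect(q*1000)
    if w<h: a-=90; w,h=h,w
    a=(a+90)%180-90
    return round(cx/1000,4),round(cy/1000,4),round(w),round(h),round(a,1),len(q)
E
python3 - <<'E'
from h import *
C=dict(red=(.553,.36),blue=(.526,.134),yellow=(.53,-.357),spare=(.556,-.105))
for cam in("top","side"):
    p,W=cloud(cam)
    for k,c in C.items(): 
        print(cam,k,rackfit(W,c))
        m=(np.hypot(W[...,0]-c[0],W[...,1]-c[1])<.09)&(W[...,2]>.068)
        print('  lid',W[m].mean(0).round(4) if m.any() else None, m.sum())
print(camera_info('wrist'))
for n in ["foil_roll","tealight_glass","flux_bottle"]: print(n,[(np.round(r['point'],3),round(r['conf'],2)) for r in pinpoint("side",n)])
E
```

```text
top red (0.5505, 0.3656, 153, 82, 3.1, 1031)
  lid [0.5011 0.3614 0.0754] 247
top blue (0.5232, 0.1361, 153, 81, 4.6, 1033)
  lid [0.4738 0.1316 0.0756] 243
top yellow (0.5291, -0.3535, 153, 81, -7.0, 1090)
  lid [ 0.4804 -0.3448  0.0753] 252
top spare (0.5543, -0.1009, 154, 80, -3.3, 1282)
  lid None 0
side red (0.5539, 0.3658, 154, 85, 2.1, 841)
  lid [0.5049 0.364  0.0761] 184
side blue (0.5257, 0.1376, 153, 89, 3.5, 659)
  lid [0.4783 0.1353 0.0764] 144
side yellow (0.5331, -0.3521, 155, 93, -7.1, 440)
  lid [ 0.4851 -0.3428  0.0762] 94
side spare (0.5578, -0.102, 154, 93, -2.8, 666)
  lid None 0
{'fx': 335.37089895626974, 'fy': 335.37089895626974, 'cx': 318.46521107173106, 'cy': 200.98437413886225, 'eye': array([ 0.25994598, -0.49067912,  0.37470297]), 'orientation': array([ 2.83172380e+00, -1.37467113e-04, -1.22557817e+00])}
foil_roll [(array([ 0.531, -0.357, -0.001]), 0.74), (array([0.66 , 0.008, 0.   ]), 0.46), (array([ 0.508,  0.245, -0.   ]), 0.3)]
tealight_glass [(array([ 0.556, -0.107,  0.001]), 0.69), (array([0.512, 0.244, 0.001]), 0.48)]
flux_bottle [(array([ 0.519, -0.241, -0.   ]), 0.63)]
```

```bash
python3 - <<'E'
from h import *
print(rel(.484,-.346,.25,np.radians(-7)))
E
```

```text
(array([ 3.386e-01, -6.080e-02,  3.000e-04]), np.float64(26.8))
```

>>> play_rows:
  targets:
    - [[0.34, -0.061, 0], 26.8]
    - [[0.34, -0.061, 0], 26.8]
    - [[0.34, -0.061, 0], 26.8]
    - [[0.34, -0.061, 0], 26.8]
    - [[0.34, -0.061, 0], 26.8]
    - [[0.34, -0.061, 0], 26.8]
    - [[0.34, -0.061, 0], 26.8]
    - [[0.34, -0.061, 0], 26.8]
    - [[0.34, -0.061, 0], 26.8]
    - [[0.34, -0.061, 0], 26.8]

```text
time_s: 2.05
position: [0.4846, -0.3458, 0.2502]
tool_rot: [3.141, 0.0, -0.123]
contact_force: [0.4, -0.6, -0.6]
gripper_width: 1.0
```

```bash
cat > look.py <<'E'
import sys
from h import *
name,x,y,a=sys.argv[1],*map(float,sys.argv[2:5])  # rack origin, yaw deg
print(*[np.round(v,4) for v in st()])
p,W=cloud('wrist'); cv2.imwrite(f'pics/{name}.png',p[:,:,::-1])
print('rack',rackfit(W,(x,y),.014))
m=(np.hypot(W[...,0]-x,W[...,1]-y)<.09)&(W[...,2]>.066)&(W[...,2]<.09)
if m.sum()>50:
    q=W[m]; t=np.radians(a); 
    (cx,cy),rad=cv2.minEnclosingCircle((q[:,:2]*1000).astype(np.float32)); print('lid',q.mean(0).round(4),cx,cy,rad,m.sum())
    c=np.array([cx/1000,cy/1000])+.003*np.array([np.cos(t),np.sin(t)])
    print('grasp',c,rel(*c,.058,t))
E
python3 look.py w1 .5325 -.353 -7
```

```text
[ 0.4846 -0.3458  0.2502] [ 3.1415e+00  5.0000e-04 -1.2350e-01] [ 0.4237 -0.5731 -0.5664] 0.9996 2.05
rack (0.53, -0.3556, 152, 80, -7.0, 9908)
lid [ 0.4842 -0.3479  0.0762] 482.4019775390625 -347.30615234375 26.683366775512695 2435
grasp [ 0.48537962 -0.34767176] (array([0.0014, 0.0014, 0.1923]), np.float64(-0.1))
```

>>> play_rows:
  targets:
    - [[0.001, 0.0015, 0.05], 0]
    - [[0.001, 0.0015, 0.1], 0]
    - [[0.001, 0.0015, 0.14], 0]
    - [[0.001, 0.0015, 0.165], 0]
    - [[0.001, 0.0015, 0.18], 0]
    - [[0.001, 0.0015, 0.188], 0]
    - [[0.001, 0.0015, 0.192], 0]
    - [[0.001, 0.0015, 0.192], 0]

```text
time_s: 2.9
position: [0.4858, -0.3475, 0.0587]
tool_rot: [3.141, -0.0, -0.124]
contact_force: [1.1, 0.3, -0.1]
gripper_width: 1.002
```

>>> play_rows:
  targets:
    - [[0, 0, 0], 0]
    - [[0, 0, 0], 0]
    - [[0, 0, 0], 0]
    - [[0, 0, 0], 0]
    - [[0, 0, 0], 0]
    - [[0, 0, 0], 0]
    - [[0, 0, 0], 0]
    - [[0, 0, 0], 0]
  fingers: 0.045
  force: 30

```text
time_s: 3.7
position: [0.4863, -0.3472, 0.0592]
tool_rot: [3.141, -0.001, -0.123]
contact_force: [-1.3, 0.1, 6.6]
gripper_width: 0.602
```

```bash
python3 - <<'E'
from h import *
print(*[np.round(v,4) for v in st()])
p,W=cloud('wrist'); cv2.imwrite('pics/w2.png',p[:,:,::-1])
E
```

```text
[ 0.4863 -0.3472  0.0592] [ 3.1405e+00 -1.0000e-03 -1.2280e-01] [-1.2694  0.0577  6.6339] 0.6023 3.7
```

View pics/w2.png

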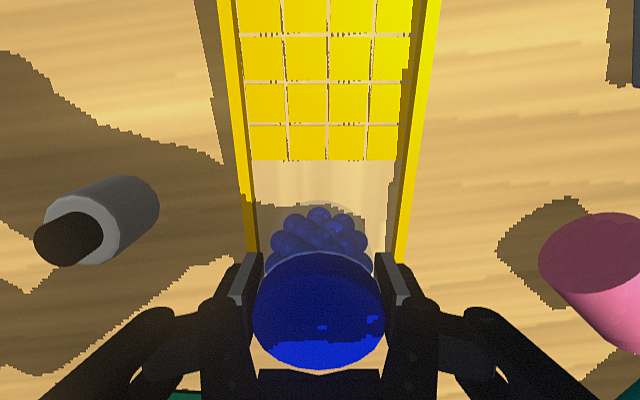

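>>> play_rows:
  targets:
    - [[0.001, 0, -0.01], 0]
    - [[0.002, 0, -0.04], 0]
    - [[0.002, 0, -0.08], 0]
    - [[0.002, 0, -0.12], 0]
    - [[0.002, 0, -0.12], 0]

```text
time_s: 4.25
position: [0.4896, -0.3484, 0.1844]
tool_rot: [3.135, -0.008, -0.123]
contact_force: [-0.0, 0.3, -0.4]
gripper_width: 0.595
```

```bash
cat > to.py <<'E'
import sys
from h import *
# rack x y yawdeg, offsets in rack frame dx dy, z
x,y,a,dx,dy,z=map(float,sys.argv[1:7]); t=np.radians(a)
c=np.cos(t);s=np.sin(t)
print(*[np.round(v,4) for v in st()])
print(rel(x+c*dx-s*dy,y+s*dx+c*dy,z,t))
E
python3 to.py .5575 -.1015 -3.1 -.040 0 .18
```

```text
[ 0.4896 -0.3484  0.1844] [ 3.1349 -0.0082 -0.1225] [-0.0275  0.3216 -0.4446] 0.5953 4.25
(array([-0.0027, -0.2506,  0.0027]), np.float64(-3.9))
```

>>> play_rows:
  targets:
    - [[-0.002, -0.25, 0], -3.9]
    - [[-0.002, -0.25, 0], -3.9]
    - [[-0.002, -0.25, 0], -3.9]
    - [[-0.002, -0.25, 0], -3.9]
    - [[-0.002, -0.25, 0], -3.9]
    - [[-0.002, -0.25, 0], -3.9]
    - [[-0.002, -0.25, 0], -3.9]
    - [[-0.002, -0.25, 0], -3.9]
    - [[-0.002, -0.25, 0], -3.9]

```text
time_s: 5.15
position: [0.5167, -0.1, 0.1781]
tool_rot: [3.142, 0.0, -0.057]
contact_force: [0.4, -0.3, -1.7]
gripper_width: 0.601
```

```bash
python3 look.py w3 .5575 -.1015 -3.1;  python3 to.py .5575 -.1015 -3.1 -.040 0 .068
```

```text
[ 0.5167 -0.1     0.1781] [ 3.1416e+00  2.0000e-04 -5.6600e-02] [ 0.3598 -0.325  -1.7477] 0.6007 5.15
rack (0.5592, -0.1026, 146, 80, -3.4, 16715)
[ 0.5166 -0.0999  0.1781] [-3.1415e+00  3.0000e-04 -5.6700e-02] [-0.5783  0.5176 -2.2504] 0.6013 5.2
(array([ 0.0009, -0.0006,  0.1101]), np.float64(-0.1))
```

View pics/w3.png

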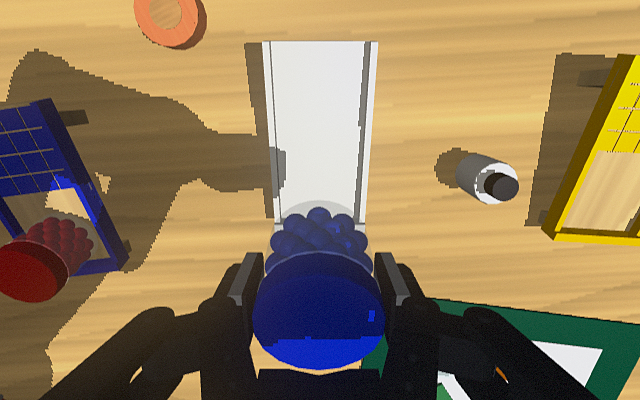

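>>> play_rows:
  targets:
    - [[0.001, 0.001, 0.04], 0]
    - [[0.001, 0.001, 0.075], 0]
    - [[0.001, 0.001, 0.095], 0]
    - [[0.001, 0.001, 0.105], 0]
    - [[0.001, 0.001, 0.11], 0]
    - [[0.001, 0.001, 0.112], 0]
    - [[0.001, 0.001, 0.114], 0]
    - [[0.001, 0.001, 0.114], 0]

```text
time_s: 6.0
position: [0.518, -0.1, 0.0649]
tool_rot: [3.141, -0.001, -0.055]
contact_force: [-0.1, -0.3, -1.0]
gripper_width: 0.598
```

>>> play_rows:
  targets:
    - [[0, 0, 0.001], 0]
    - [[0, 0, 0.002], 0]
    - [[0, 0, 0.002], 0]

```text
time_s: 6.3
position: [0.5177, -0.0998, 0.0624]
tool_rot: [3.142, -0.0, -0.055]
contact_force: [-0.4, 0.1, -0.2]
gripper_width: 0.598
```

>>> play_rows:
  targets:
    - [[0, 0, 0.001], 0]
    - [[0, 0, 0.002], 0]
    - [[0, 0, 0.002], 0]

```text
time_s: 6.6
position: [0.5177, -0.0998, 0.0605]
tool_rot: [3.142, -0.0, -0.055]
contact_force: [-1.4, 0.0, 0.8]
gripper_width: 0.598
```

>>> play_rows:
  targets:
    - [[-0.001, 0, 0.0005], 0]
    - [[-0.003, 0, 0.001], 0]
    - [[-0.005, 0, 0.0015], 0]
    - [[-0.005, 0, 0.0015], 0]

```text
time_s: 7.0
position: [0.5137, -0.1, 0.0597]
tool_rot: [3.14, -0.003, -0.055]
contact_force: [1.7, -0.1, 6.6]
gripper_width: 0.599
```

>>> play_rows:
  targets:
    - [[-0.001, 0, 0.0], 0]
    - [[-0.002, 0, 0.0003], 0]
    - [[-0.003, 0, 0.0005], 0]
    - [[-0.003, 0, 0.0005], 0]

```text
time_s: 7.4
position: [0.5107, -0.0999, 0.0592]
tool_rot: [3.14, -0.003, -0.055]
contact_force: [2.6, 0.4, 6.7]
gripper_width: 0.6
```

>>> play_rows:
  targets:
    - [[-0.001, 0, 0.0], 0]
    - [[-0.002, 0, 0.0003], 0]
    - [[-0.003, 0, 0.0005], 0]
    - [[-0.003, 0, 0.0005], 0]

```text
time_s: 7.8
position: [0.5095, -0.0998, 0.0593]
tool_rot: [3.14, -0.008, -0.056]
contact_force: [9.0, 1.6, 7.9]
gripper_width: 0.599
```

>>> play_rows:
  targets:
    - [[0.001, 0, 0], 0]
    - [[0.001, 0, 0], 0]
    - [[0.001, 0, 0], 0]
    - [[0.001, 0, 0], 0]
    - [[0.001, 0, -0.03], 0]
    - [[0.001, 0, -0.08], 0]
    - [[0.001, 0, -0.13], 0]
    - [[0.001, 0, -0.16], 0]
    - [[0.001, 0, -0.16], 0]
  fingers: 0.0854

```text
time_s: 8.7
position: [0.5088, -0.0998, 0.2219]
tool_rot: [3.139, -0.007, -0.055]
contact_force: [0.9, -0.5, -0.9]
gripper_width: 1.003
```

```bash
python3 look.py w4 .5575 -.1015 -3.1;  python3 to.py .5535 .3657 2.7 -.050 0 .23
```

```text
[ 0.5088 -0.0998  0.2219] [ 3.1387 -0.0075 -0.0548] [ 0.8613 -0.4838 -0.8977] 1.0026 8.7
rack (0.5551, -0.1023, 153, 80, -3.2, 11753)
lid [ 0.508  -0.0993  0.076 ] 506.0079040527344 -99.3040542602539 26.698001861572266 2897
grasp [ 0.50900351 -0.09946629] (array([ 0.0005, -0.0002,  0.1613]), np.float64(-0.0))
[ 0.508  -0.0994  0.2192] [ 3.1403e+00 -3.1000e-03 -5.4800e-02] [-0.2241  0.4067 -0.8372] 0.9992 8.75
(array([-0.0297, -0.4618, -0.0114]), np.float64(-5.8))
```

>>> play_rows:
  targets:
    - [[-0.03, -0.462, -0.01], -5.8]
    - [[-0.03, -0.462, -0.01], -5.8]
    - [[-0.03, -0.462, -0.01], -5.8]
    - [[-0.03, -0.462, -0.01], -5.8]
    - [[-0.03, -0.462, -0.01], -5.8]
    - [[-0.03, -0.462, -0.01], -5.8]
    - [[-0.03, -0.462, -0.01], -5.8]
    - [[-0.03, -0.462, -0.01], -5.8]
    - [[-0.03, -0.462, -0.01], -5.8]
    - [[-0.03, -0.462, -0.01], -5.8]

```text
time_s: 9.75
position: [0.5016, 0.3676, 0.2254]
tool_rot: [3.141, 0.003, 0.05]
contact_force: [-0.1, -0.3, -0.3]
gripper_width: 1.0
```

>>> play_rows:
  targets:
    - [[0, 0, 0], 0]
    - [[0, 0, 0], 0]
    - [[0, 0, 0], 0]

```text
time_s: 10.05
position: [0.5033, 0.3621, 0.2274]
tool_rot: [3.141, 0.001, 0.045]
contact_force: [-0.0, 0.2, 1.0]
gripper_width: 0.999
```

```bash
python3 look.py w5 .5535 .3657 2.7
```

```text
[0.5033 0.3621 0.2274] [3.1409e+00 1.0000e-03 4.4600e-02] [-0.0383  0.1577  0.9502] 0.9993 10.05
rack (0.5518, 0.3647, 154, 80, 3.1, 11430)
lid [0.5055 0.3615 0.0762] 503.4290771484375 361.3314208984375 26.761594772338867 2821
grasp [0.50642575 0.36147274] (array([0.0031, 0.0008, 0.1697]), np.float64(-0.2))
```

>>> play_rows:
  targets:
    - [[0.003, 0.001, 0.05], -0.4]
    - [[0.003, 0.001, 0.1], -0.4]
    - [[0.003, 0.001, 0.135], -0.4]
    - [[0.003, 0.001, 0.155], -0.4]
    - [[0.003, 0.001, 0.164], -0.4]
    - [[0.003, 0.001, 0.168], -0.4]
    - [[0.003, 0.001, 0.168], -0.4]

```text
time_s: 10.8
position: [0.5066, 0.3626, 0.0605]
tool_rot: [-3.141, -0.001, 0.053]
contact_force: [0.3, 0.5, -0.3]
gripper_width: 1.0
```

>>> play_rows:
  targets:
    - [[0, 0, 0], 0]
    - [[0, 0, 0], 0]
    - [[0, 0, 0], 0]
    - [[0, 0, 0], 0]
    - [[0, 0, 0], 0]
    - [[0, 0, 0], 0]
    - [[0, 0, 0], 0]
    - [[0, 0, 0], 0]
  fingers: 0.045
  force: 30

```text
time_s: 11.6
position: [0.5065, 0.363, 0.0609]
tool_rot: [-3.141, -0.002, 0.053]
contact_force: [-1.0, -1.0, 7.3]
gripper_width: 0.604
```

>>> play_rows:
  targets:
    - [[0.001, 0, -0.01], 0]
    - [[0.002, 0, -0.04], 0]
    - [[0.002, 0, -0.08], 0]
    - [[0.002, 0, -0.12], 0]
    - [[0.002, 0, -0.13], 0]
    - [[0.002, 0, -0.13], 0]

```text
time_s: 12.2
position: [0.5085, 0.3631, 0.1918]
tool_rot: [-3.14, -0.003, 0.053]
contact_force: [-0.6, -0.8, -1.8]
gripper_width: 0.602
```

```bash
python3 to.py .5315 -.3545 -7 -.040 0.001 .19
```

```text
[0.5085 0.3631 0.1918] [-3.1402 -0.0034  0.0534] [-0.5676 -0.7588 -1.7539] 0.6019 12.2
(array([-5.460e-02,  7.099e-01,  6.000e-04]), np.float64(10.1))
```

>>> play_rows:
  targets:
    - [[-0.054, 0.71, 0], 10.1]
    - [[-0.054, 0.71, 0], 10.1]
    - [[-0.054, 0.71, 0], 10.1]
    - [[-0.054, 0.71, 0], 10.1]
    - [[-0.054, 0.71, 0], 10.1]
    - [[-0.054, 0.71, 0], 10.1]
    - [[-0.054, 0.71, 0], 10.1]
    - [[-0.054, 0.71, 0], 10.1]
    - [[-0.054, 0.71, 0], 10.1]
    - [[-0.054, 0.71, 0], 10.1]

```text
time_s: 13.2
position: [0.4957, -0.1387, 0.1882]
tool_rot: [-3.14, 0.003, -0.123]
contact_force: [1.3, 0.1, -0.7]
gripper_width: 0.603
```

```bash
python3 to.py .5315 -.3545 -7 -.040 0.001 .19
```

```text
[ 0.4957 -0.1387  0.1882] [-3.1403e+00  3.0000e-03 -1.2320e-01] [ 1.2628  0.1407 -0.6952] 0.6025 13.2
(array([ 0.022 ,  0.2089, -0.0021]), np.float64(-0.1))
```

>>> play_rows:
  targets:
    - [[0.02, 0.18, 0], 0]
    - [[0.02, 0.18, 0], 0]
    - [[0.02, 0.18, 0], 0]
    - [[0.02, 0.18, 0], 0]
    - [[0.02, 0.18, 0], 0]
    - [[0.02, 0.18, 0], 0]
    - [[0.02, 0.18, 0], 0]

```text
time_s: 13.9
position: [0.4945, -0.3167, 0.189]
tool_rot: [-3.14, 0.002, -0.122]
contact_force: [1.0, -0.3, -1.3]
gripper_width: 0.602
```

```bash
python3 look.py w6 .5315 -.3545 -7;python3 to.py .5315 -.3545 -7 -.040 0.001 .063
```

```text
[ 0.4945 -0.3167  0.189 ] [-3.1401e+00  1.6000e-03 -1.2200e-01] [ 1.0324 -0.3107 -1.2611] 0.6024 13.9
rack (0.5297, -0.3558, 154, 80, -6.9, 16612)
[ 0.4946 -0.3167  0.1893] [-3.1406e+00  1.1000e-03 -1.2160e-01] [-0.194  -0.2179 -1.3042] 0.5981 13.95
(array([0.0013, 0.0322, 0.1263]), np.float64(0.0))
```

View pics/w6.png

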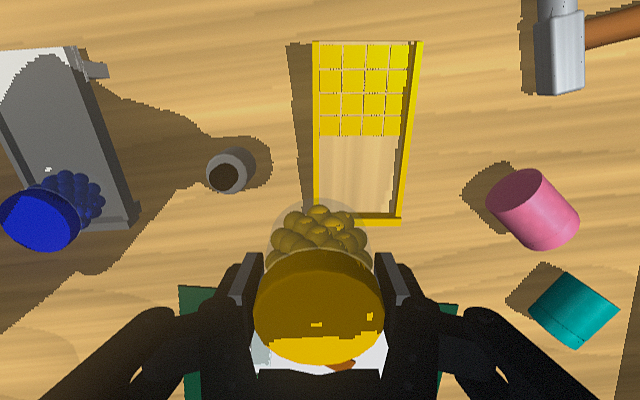

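>>> play_rows:
  targets:
    - [[0.001, 0.032, 0.0], 0]
    - [[0.001, 0.032, 0.03], 0]
    - [[0.001, 0.032, 0.07], 0]
    - [[0.001, 0.032, 0.1], 0]
    - [[0.001, 0.032, 0.115], 0]
    - [[0.001, 0.032, 0.12], 0]
    - [[0.001, 0.032, 0.123], 0]
    - [[0.001, 0.032, 0.123], 0]

```text
time_s: 14.75
position: [0.4921, -0.3497, 0.0675]
tool_rot: [3.141, -0.001, -0.122]
contact_force: [0.4, -1.1, -1.3]
gripper_width: 0.6
```

>>> play_rows:
  targets:
    - [[0, 0, 0.001], 0]
    - [[0, 0, 0.002], 0]
    - [[0, 0, 0.003], 0]
    - [[0, 0, 0.003], 0]

```text
time_s: 15.15
position: [0.4917, -0.3499, 0.0639]
tool_rot: [3.142, -0.0, -0.123]
contact_force: [-0.9, 0.9, -1.3]
gripper_width: 0.598
```

>>> play_rows:
  targets:
    - [[0, 0, 0.001], 0]
    - [[0, 0, 0.002], 0]
    - [[-0.002, 0, 0.003], 0]
    - [[-0.004, 0, 0.0035], 0]
    - [[-0.004, 0, 0.0035], 0]

```text
time_s: 15.65
position: [0.4885, -0.3501, 0.0616]
tool_rot: [3.14, -0.003, -0.123]
contact_force: [0.4, 0.9, 5.6]
gripper_width: 0.596
```

>>> play_rows:
  targets:
    - [[-0.001, 0, 0.0], 0]
    - [[-0.002, 0, 0.0003], 0]
    - [[-0.003, 0, 0.0005], 0]
    - [[-0.003, 0, 0.0005], 0]

```text
time_s: 16.05
position: [0.4855, -0.3498, 0.061]
tool_rot: [3.14, -0.003, -0.123]
contact_force: [0.3, -0.9, 7.9]
gripper_width: 0.602
```

>>> play_rows:
  targets:
    - [[-0.001, 0, 0.0], 0]
    - [[-0.002, 0, 0.0003], 0]
    - [[-0.003, 0, 0.0005], 0]
    - [[-0.003, 0, 0.0005], 0]

```text
time_s: 16.45
position: [0.4839, -0.3496, 0.061]
tool_rot: [3.139, -0.007, -0.123]
contact_force: [8.0, 0.1, 7.1]
gripper_width: 0.598
```

>>> play_rows:
  targets:
    - [[0.001, 0, 0], 0]
    - [[0.001, 0, 0], 0]
    - [[0.001, 0, 0], 0]
    - [[0.001, 0, 0], 0]
    - [[0.001, 0, -0.03], 0]
    - [[0.001, 0, -0.08], 0]
    - [[0.001, 0, -0.13], 0]
    - [[0.001, 0, -0.16], 0]
    - [[0.001, 0, -0.16], 0]
    - [[0.001, 0, -0.16], 0]
  fingers: 0.0854

```text
time_s: 17.45
position: [0.4825, -0.3487, 0.2191]
tool_rot: [-3.142, 0.0, -0.123]
contact_force: [0.2, -0.6, -0.7]
gripper_width: 0.999
```

```bash
python3 look.py w7 .5315 -.3545 -7;  python3 to.py .526 .137 4.1 -.050 0 .23
```

```text
[ 0.4825 -0.3487  0.2191] [-3.1415e+00  1.0000e-04 -1.2300e-01] [ 0.2429 -0.5915 -0.7374] 0.999 17.45
rack (0.5296, -0.3557, 152, 80, -7.1, 12038)
lid [ 0.4831 -0.3489  0.076 ] 481.12017822265625 -348.570068359375 26.647884368896484 2945
grasp [ 0.48409782 -0.34893568] (array([0.0021, 0.0005, 0.16  ]), np.float64(-0.1))
[ 0.4823 -0.3485  0.2181] [-3.1401e+00  1.8000e-03 -1.2310e-01] [ 0.401  -0.833  -0.1674] 0.9997 17.5
(array([-0.0653, -0.4775, -0.0111]), np.float64(-11.2))
```

View pics/w7.png

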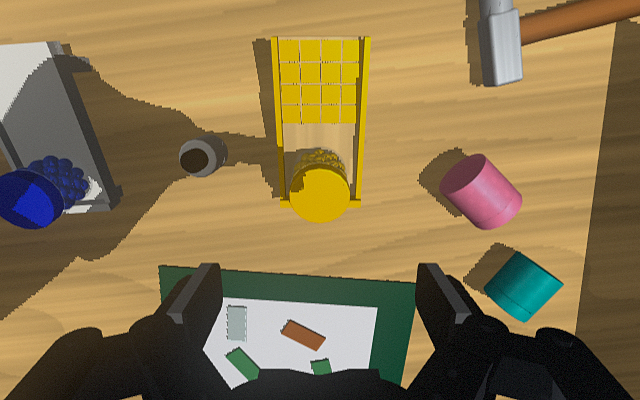

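>>> play_rows:
  targets:
    - [[-0.065, -0.478, -0.01], -11.2]
    - [[-0.065, -0.478, -0.01], -11.2]
    - [[-0.065, -0.478, -0.01], -11.2]
    - [[-0.065, -0.478, -0.01], -11.2]
    - [[-0.065, -0.478, -0.01], -11.2]
    - [[-0.065, -0.478, -0.01], -11.2]
    - [[-0.065, -0.478, -0.01], -11.2]
    - [[-0.065, -0.478, -0.01], -11.2]
    - [[-0.065, -0.478, -0.01], -11.2]
    - [[-0.065, -0.478, -0.01], -11.2]

```text
time_s: 18.5
position: [0.4757, 0.1364, 0.2278]
tool_rot: [-3.141, 0.003, 0.074]
contact_force: [-0.8, -0.8, -0.2]
gripper_width: 0.998
```

>>> play_rows:
  targets:
    - [[0, 0, 0], 0]
    - [[0, 0, 0], 0]
    - [[0, 0, 0], 0]

```text
time_s: 18.8
position: [0.4767, 0.1326, 0.2285]
tool_rot: [3.141, 0.002, 0.071]
contact_force: [0.8, -0.1, 0.4]
gripper_width: 1.0
```

```bash
python3 look.py w8 .526 .137 4.1
```

```text
[0.4767 0.1326 0.2285] [3.1414e+00 1.9000e-03 7.1500e-02] [ 0.754  -0.1308  0.4128] 0.9996 18.8
rack (0.5245, 0.1348, 154, 80, 4.5, 11345)
lid [0.4781 0.1311 0.0762] 476.1572265625 131.32130432128906 26.803014755249023 2796
grasp [0.47914955 0.1315358 ] (array([0.0025, 0.0011, 0.1707]), np.float64(-0.0))
```

>>> play_rows:
  targets:
    - [[0.002, 0.001, 0.05], -0.3]
    - [[0.002, 0.001, 0.1], -0.3]
    - [[0.002, 0.001, 0.135], -0.3]
    - [[0.002, 0.001, 0.156], -0.3]
    - [[0.002, 0.001, 0.165], -0.3]
    - [[0.002, 0.001, 0.169], -0.3]
    - [[0.002, 0.001, 0.169], -0.3]

```text
time_s: 19.55
position: [0.4793, 0.1323, 0.0608]
tool_rot: [3.142, -0.001, 0.077]
contact_force: [0.3, 0.0, -0.1]
gripper_width: 0.997
```

>>> play_rows:
  targets:
    - [[0, 0, 0], 0]
    - [[0, 0, 0], 0]
    - [[0, 0, 0], 0]
    - [[0, 0, 0], 0]
    - [[0, 0, 0], 0]
    - [[0, 0, 0], 0]
    - [[0, 0, 0], 0]
    - [[0, 0, 0], 0]
  fingers: 0.045
  force: 30

```text
time_s: 20.35
position: [0.4793, 0.1327, 0.0613]
tool_rot: [3.141, -0.002, 0.078]
contact_force: [-1.7, -0.6, 6.3]
gripper_width: 0.596
```

>>> play_rows:
  targets:
    - [[0.001, 0, -0.01], 0]
    - [[0.002, 0, -0.04], 0]
    - [[0.002, 0, -0.08], 0]
    - [[0.002, 0, -0.12], 0]
    - [[0.002, 0, -0.13], 0]
    - [[0.002, 0, -0.13], 0]

```text
time_s: 20.95
position: [0.4813, 0.1329, 0.1919]
tool_rot: [3.141, -0.003, 0.078]
contact_force: [-0.5, -0.8, -2.6]
gripper_width: 0.598
```

```bash
python3 to.py .5535 .365 3 -.040 0 .19
```

```text
[0.4813 0.1329 0.1919] [ 3.1415 -0.0034  0.0779] [-0.5476 -0.8241 -2.6174] 0.5982 20.95
(array([ 0.0501, -0.2268,  0.002 ]), np.float64(1.5))
```

>>> play_rows:
  targets:
    - [[0.05, -0.227, 0], 1.5]
    - [[0.05, -0.227, 0], 1.5]
    - [[0.05, -0.227, 0], 1.5]
    - [[0.05, -0.227, 0], 1.5]
    - [[0.05, -0.227, 0], 1.5]
    - [[0.05, -0.227, 0], 1.5]
    - [[0.05, -0.227, 0], 1.5]
    - [[0.05, -0.227, 0], 1.5]
    - [[0.05, -0.227, 0], 1.5]

```text
time_s: 21.85
position: [0.5132, 0.3619, 0.19]
tool_rot: [3.141, 0.001, 0.05]
contact_force: [-1.4, 0.6, -2.3]
gripper_width: 0.599
```

```bash
python3 look.py w9 .5535 .365 3;python3 to.py .5535 .365 3 -.040 0 .064
```

```text
[0.5132 0.3619 0.19  ] [3.1412e+00 8.0000e-04 5.0200e-02] [-1.435  0.606 -2.307] 0.599 21.85
rack (0.5552, 0.3649, 145, 80, 3.2, 15447)
[0.5132 0.362  0.1902] [3.1414e+00 5.0000e-04 5.0300e-02] [-0.8946 -0.5583 -1.0328] 0.5998 21.9
(array([ 0.0004, -0.0009,  0.1262]), np.float64(-0.1))
```

>>> play_rows:
  targets:
    - [[0, -0.001, 0.04], -0.2]
    - [[0, -0.001, 0.075], -0.2]
    - [[0, -0.001, 0.1], -0.2]
    - [[0, -0.001, 0.115], -0.2]
    - [[0, -0.001, 0.121], -0.2]
    - [[0, -0.001, 0.124], -0.2]
    - [[0, -0.001, 0.125], -0.2]
    - [[0, -0.001, 0.125], -0.2]

```text
time_s: 22.7
position: [0.5135, 0.3641, 0.0662]
tool_rot: [-3.141, -0.001, 0.055]
contact_force: [-0.4, -0.4, -0.6]
gripper_width: 0.599
```

>>> play_rows:
  targets:
    - [[0, 0, 0.001], 0]
    - [[0, 0, 0.002], 0]
    - [[-0.002, 0, 0.003], 0]
    - [[-0.004, 0, 0.0035], 0]
    - [[-0.004, 0, 0.0035], 0]

```text
time_s: 23.2
position: [0.5087, 0.3638, 0.0618]
tool_rot: [3.142, 0.0, 0.055]
contact_force: [-0.5, 0.4, -1.7]
gripper_width: 0.6
```

>>> play_rows:
  targets:
    - [[-0.001, 0, 0.0], 0]
    - [[-0.002, 0, 0.0003], 0]
    - [[-0.003, 0, 0.0005], 0]
    - [[-0.003, 0, 0.0005], 0]

```text
time_s: 23.6
position: [0.506, 0.3637, 0.0613]
tool_rot: [3.142, -0.0, 0.055]
contact_force: [0.3, 0.2, -1.4]
gripper_width: 0.597
```

>>> play_rows:
  targets:
    - [[0, 0, 0.0005], 0]
    - [[0, 0, 0.001], 0]
    - [[0, 0, 0.0015], 0]
    - [[0, 0, 0.0015], 0]

```text
time_s: 24.0
position: [0.506, 0.3637, 0.0612]
tool_rot: [-3.141, -0.001, 0.055]
contact_force: [-4.4, -1.2, 10.0]
gripper_width: 0.599
```

>>> play_rows:
  targets:
    - [[-0.001, 0, 0.0], 0]
    - [[-0.002, 0, 0.0002], 0]
    - [[-0.002, 0, 0.0003], 0]

```text
time_s: 24.3
position: [0.5058, 0.3637, 0.0612]
tool_rot: [-3.141, -0.005, 0.055]
contact_force: [2.2, -0.9, 8.4]
gripper_width: 0.603
```

>>> play_rows:
  targets:
    - [[-0.001, 0, 0.0], 0]
    - [[-0.002, 0, 0], 0]
    - [[-0.002, 0, 0], 0]

```text
time_s: 24.6
position: [0.5052, 0.3636, 0.0614]
tool_rot: [-3.14, -0.009, 0.055]
contact_force: [8.3, -0.1, 4.9]
gripper_width: 0.598
```

At the stop. Release, then fetch blue from the spare rack.

>>> play_rows:
  targets:
    - [[0.001, 0, 0], 0]
    - [[0.001, 0, 0], 0]
    - [[0.001, 0, 0], 0]
    - [[0.001, 0, 0], 0]
    - [[0.001, 0, -0.03], 0]
    - [[0.001, 0, -0.08], 0]
    - [[0.001, 0, -0.13], 0]
    - [[0.001, 0, -0.16], 0]
    - [[0.001, 0, -0.16], 0]
    - [[0.001, 0, -0.16], 0]
  fingers: 0.0854

```text
time_s: 25.6
position: [0.5028, 0.3635, 0.2193]
tool_rot: [-3.142, 0.0, 0.055]
contact_force: [0.1, 0.2, -1.0]
gripper_width: 0.996
```

```bash
python3 look.py w10 .5535 .365 3;  python3 to.py .5565 -.102 -3.2 -.0475 0 .22
```

```text
[0.5028 0.3635 0.2193] [-3.1416e+00  1.0000e-04  5.5200e-02] [ 0.0521  0.2046 -0.9937] 0.9963 25.6
rack (0.5522, 0.3647, 154, 80, 3.2, 12099)
lid [0.5043 0.3641 0.076 ] 502.34478759765625 363.9466857910156 26.615943908691406 2960
grasp [0.50534068 0.36410369] (array([ 0.0031, -0.0008,  0.1602]), np.float64(0.2))
[0.5026 0.3633 0.2182] [3.1408e+00 2.2000e-03 5.5100e-02] [-0.6361  0.2373 -0.8891] 0.9991 25.65
(array([-0.019 ,  0.4623, -0.0014]), np.float64(6.4))
```

View pics/w10.png

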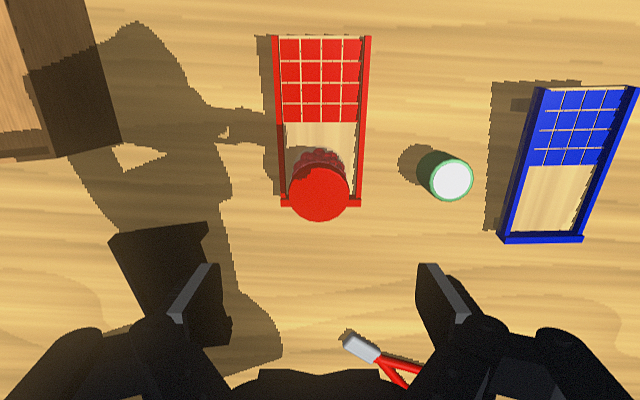

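Red tub sits in the red rack (lid at pixel 320,195) against the stop, and the blue rack is empty at right.

>>> play_rows:
  targets:
    - [[-0.019, 0.463, 0], 6.4]
    - [[-0.019, 0.463, 0], 6.4]
    - [[-0.019, 0.463, 0], 6.4]
    - [[-0.019, 0.463, 0], 6.4]
    - [[-0.019, 0.463, 0], 6.4]
    - [[-0.019, 0.463, 0], 6.4]
    - [[-0.019, 0.463, 0], 6.4]
    - [[-0.019, 0.463, 0], 6.4]
    - [[-0.019, 0.463, 0], 6.4]
    - [[-0.019, 0.463, 0], 6.4]

```text
time_s: 26.65
position: [0.509, -0.1038, 0.2177]
tool_rot: [-3.141, 0.003, -0.061]
contact_force: [-0.7, 0.4, -0.3]
gripper_width: 1.001
```

>>> play_rows:
  targets:
    - [[0, 0, 0], 0]
    - [[0, 0, 0], 0]
    - [[0, 0, 0], 0]

```text
time_s: 26.95
position: [0.5095, -0.0983, 0.2191]
tool_rot: [-3.141, 0.001, -0.055]
contact_force: [-0.1, -0.3, -0.0]
gripper_width: 0.999
```

```bash
python3 look.py w11 .5565 -.102 -3.2
```

```text
[ 0.5095 -0.0983  0.2191] [-3.141e+00  1.000e-03 -5.480e-02] [-0.0587 -0.277  -0.0465] 0.9988 26.95
rack (0.5549, -0.1024, 153, 80, -3.2, 12027)
lid [ 0.508  -0.0993  0.076 ] 505.86724853515625 -99.52344512939453 26.764507293701172 2936
grasp [ 0.50886257 -0.09969091] (array([-0.0005,  0.0015,  0.1613]), np.float64(0.1))
```

>>> play_rows:
  targets:
    - [[0, 0.001, 0.05], 0]
    - [[0, 0.001, 0.1], 0]
    - [[0, 0.001, 0.13], 0]
    - [[0, 0.001, 0.148], 0]
    - [[0, 0.001, 0.156], 0]
    - [[0, 0.001, 0.159], 0]
    - [[0, 0.001, 0.159], 0]

```text
time_s: 27.7
position: [0.5099, -0.1006, 0.0611]
tool_rot: [3.141, -0.001, -0.056]
contact_force: [-0.0, 0.5, 0.3]
gripper_width: 0.999
```

>>> play_rows:
  targets:
    - [[0, 0, 0], 0]
    - [[0, 0, 0], 0]
    - [[0, 0, 0], 0]
    - [[0, 0, 0], 0]
    - [[0, 0, 0], 0]
    - [[0, 0, 0], 0]
    - [[0, 0, 0], 0]
    - [[0, 0, 0], 0]
  fingers: 0.045
  force: 30

```text
time_s: 28.5
position: [0.5098, -0.1009, 0.0614]
tool_rot: [3.141, -0.001, -0.057]
contact_force: [-0.8, 0.7, 6.9]
gripper_width: 0.597
```

>>> play_rows:
  targets:
    - [[0.001, 0, -0.01], 0]
    - [[0.002, 0, -0.04], 0]
    - [[0.002, 0, -0.08], 0]
    - [[0.002, 0, -0.12], 0]
    - [[0.002, 0, -0.13], 0]
    - [[0.002, 0, -0.13], 0]

```text
time_s: 29.1
position: [0.5119, -0.1011, 0.1921]
tool_rot: [3.14, -0.003, -0.057]
contact_force: [-0.2, -0.3, -2.0]
gripper_width: 0.597
```

```bash
python3 to.py .526 .1355 4.4 -.040 0 .19
```

```text
[ 0.5119 -0.1011  0.1921] [ 3.1404e+00 -3.1000e-03 -5.6600e-02] [-0.244  -0.2549 -1.9658] 0.5966 29.1
(array([-0.0389, -0.2317,  0.0017]), np.float64(-7.6))
```

>>> play_rows:
  targets:
    - [[-0.039, -0.232, 0], -7.6]
    - [[-0.039, -0.232, 0], -7.6]
    - [[-0.039, -0.232, 0], -7.6]
    - [[-0.039, -0.232, 0], -7.6]
    - [[-0.039, -0.232, 0], -7.6]
    - [[-0.039, -0.232, 0], -7.6]
    - [[-0.039, -0.232, 0], -7.6]
    - [[-0.039, -0.232, 0], -7.6]
    - [[-0.039, -0.232, 0], -7.6]

```text
time_s: 30.0
position: [0.4859, 0.1318, 0.19]
tool_rot: [3.142, 0.001, 0.074]
contact_force: [0.2, 0.3, -1.5]
gripper_width: 0.598
```

```bash
python3 look.py w12 .526 .1355 4.4;python3 to.py .526 .1355 4.4 -.040 0 .064
```

```text
[0.4859 0.1318 0.19  ] [3.1415e+00 1.0000e-03 7.4300e-02] [ 0.1742  0.2676 -1.4768] 0.5975 30.0
rack (0.5278, 0.1351, 145, 80, 4.5, 15487)
[0.4859 0.1318 0.1902] [3.1415e+00 6.0000e-04 7.4300e-02] [ 0.2451 -0.5899 -0.471 ] 0.5973 30.05
(array([ 0.0004, -0.0006,  0.1262]), np.float64(-0.1))
```

>>> play_rows:
  targets:
    - [[0, -0.001, 0.04], -0.2]
    - [[0, -0.001, 0.075], -0.2]
    - [[0, -0.001, 0.1], -0.2]
    - [[0, -0.001, 0.115], -0.2]
    - [[0, -0.001, 0.121], -0.2]
    - [[0, -0.001, 0.124], -0.2]
    - [[0, -0.001, 0.125], -0.2]
    - [[0, -0.001, 0.125], -0.2]

```text
time_s: 30.85
position: [0.4861, 0.1338, 0.0662]
tool_rot: [3.142, -0.001, 0.079]
contact_force: [0.5, -0.6, -1.0]
gripper_width: 0.601
```

>>> play_rows:
  targets:
    - [[0, 0, 0.001], 0]
    - [[0, 0, 0.002], 0]
    - [[-0.002, 0, 0.003], 0]
    - [[-0.004, 0, 0.0045], 0]
    - [[-0.004, 0, 0.0045], 0]

```text
time_s: 31.35
position: [0.483, 0.1336, 0.0622]
tool_rot: [3.142, -0.005, 0.08]
contact_force: [1.9, 0.8, 7.2]
gripper_width: 0.598
```

>>> play_rows:
  targets:
    - [[-0.001, 0, 0.0], 0]
    - [[-0.002, 0, 0.0003], 0]
    - [[-0.002, 0, 0.0005], 0]
    - [[-0.002, 0, 0.0005], 0]

```text
time_s: 31.75
position: [0.4811, 0.1334, 0.0618]
tool_rot: [3.141, -0.005, 0.079]
contact_force: [1.5, 0.8, 9.5]
gripper_width: 0.598
```

>>> play_rows:
  targets:
    - [[-0.001, 0, 0.0], 0]
    - [[-0.002, 0, 0.0002], 0]
    - [[-0.003, 0, 0.0003], 0]
    - [[-0.003, 0, 0.0003], 0]

```text
time_s: 32.15
position: [0.4785, 0.1332, 0.0615]
tool_rot: [3.141, -0.006, 0.079]
contact_force: [3.5, 0.1, 6.7]
gripper_width: 0.604
```

>>> play_rows:
  targets:
    - [[-0.001, 0, 0.0], 0]
    - [[-0.002, 0, 0.0002], 0]
    - [[-0.002, 0, 0.0002], 0]

```text
time_s: 32.45
position: [0.478, 0.1331, 0.0617]
tool_rot: [3.142, -0.01, 0.079]
contact_force: [8.5, 2.1, 5.8]
gripper_width: 0.597
```

>>> play_rows:
  targets:
    - [[0.001, 0, 0], 0]
    - [[0.001, 0, 0], 0]
    - [[0.001, 0, 0], 0]
    - [[0.001, 0, 0], 0]
    - [[0.001, 0, -0.03], 0]
    - [[0.001, 0, -0.08], 0]
    - [[0.001, 0, -0.13], 0]
    - [[0.001, 0, -0.16], 0]
    - [[0.001, 0, -0.16], 0]
    - [[0.001, 0, -0.16], 0]
  fingers: 0.0854

```text
time_s: 33.45
position: [0.4754, 0.1331, 0.2198]
tool_rot: [-3.142, 0.0, 0.08]
contact_force: [-0.7, 0.5, -0.9]
gripper_width: 0.999
```

```bash
python3 look.py w13 .526 .1355 4.4; python3 - <<'E'
from h import *
C=dict(red=(.552,.364),blue=(.5245,.135),yellow=(.5297,-.3557),spare=(.556,-.102))
for cam in("side","top"):
    p,W=cloud(cam); cv2.imwrite(f'pics/{cam}9.png',p[:,:,::-1])
    for k,c in C.items():
        m=(np.hypot(W[...,0]-c[0],W[...,1]-c[1])<.09)&(W[...,2]>.068)&(W[...,2]<.09)
        print(cam,k,W[m].mean(0).round(4) if m.any() else None, m.sum(),p[m].mean(0).round() if m.any() else '')
E
```

```text
[0.4754 0.1331 0.2198] [-3.1416e+00  1.0000e-04  7.9600e-02] [-0.7023  0.5411 -0.9413] 0.999 33.45
rack (0.5248, 0.1347, 154, 80, 4.4, 12070)
lid [0.4769 0.1334 0.076 ] 474.8630676269531 133.30848693847656 26.69207763671875 2943
grasp [0.47785423 0.13353864] (array([ 0.0032, -0.0003,  0.1609]), np.float64(0.2))
side red [0.5037 0.3669 0.0764] 186 [90. 13. 12.]
side blue [0.4765 0.1368 0.0763] 148 [ 48.  64. 160.]
side yellow None 0 
side spare None 0 
top red [0.5002 0.3646 0.0757] 233 [95. 35. 33.]
top blue [0.4724 0.1175 0.0749] 64 [ 56.  68. 160.]
top yellow [ 0.4793 -0.3462  0.0755] 255 [208. 207. 101.]
top spare None 0
```

View pics/side9.png

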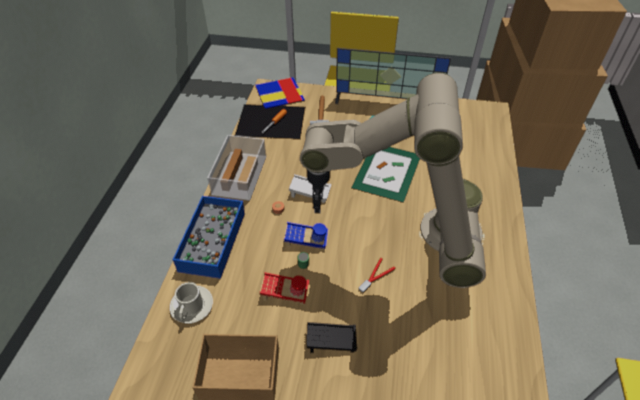

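The picture shows the blue tub at (319,233) in the blue rack and the red tub at (299,285) in the red rack. The foil roll, candle glass and flux bottle were not touched. The gripper is clear.

```bash
python3 -c "
from workcell import env; print(env.sign_off())"
```

```text
the job is handed in; nothing more can be done
None
```

Every tub now stands upright in the rack of its own colour, and I handed the job in at about 33.6 s of the 136 s allowed. I parked the blue tub in the spare rack, moved yellow and red to their own racks, then moved blue to its own. Each tub was slid down gripped until the sideways force rose to about 8 to 9 N at the stop, then released.

- **Tub positions:** in close-up wrist-camera measurements, the lids are level at z = 0.076 m. They sit about 1 mm further down the slope than at the start, so the tubs are upright and against the stops. The spare rack is empty.
- **Yellow tub:** the arm hid it in the last side view. The wrist camera right after its release and the final top view both show it in the yellow rack.
- **Blue tub in the top view:** the gripper hid part of the lid, so that reading was about 16 mm off in y. The wrist and side views agree that it is in place.
- **Bystanders:** I did not re-measure the foil roll, candle glass or flux bottle at the end. The gripper did not go near them. The candle glass and flux bottle looked undisturbed in the wrist pictures, and the foil roll looked undisturbed in the last side view.

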